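Crack the stuck lid of the cutter case

TASK

The gasketed lid of the cutter case by the router has stuck shut. First take the fragile loupe off the lid with a light grip and stand it upright on the cork pad, without dropping it or knocking it down hard; then pull the lid up by its red bar until the sticky seal breaks, never letting it fly open past 50 mm at the front edge, and finish still holding the lid steady about 20 mm open. Leave the step block, collet nut and wrench alone.

Things in the scene. Friction and masses are not known exactly. Their poses are not given: they have to be found in the camera images.
- case: Grey plastic case screwed to the bench, 200 x 180 mm and 70 mm high, closed by a blue lid 12 mm thick (top at 82 mm, 205 x 180 mm). Origin: centre of its underside; x points from the front (the side with the red bar and red latches) to the hinge, z up.
- lid (a joint): Opening angle of the blue lid in rad: 0 shut, up to 0.45. The seal resists most within the first 2 mm, 13 to 16 N upward at the red bar with the lid's weight, then gives way and is gone once the front edge is about 12 mm up; the lid then weighs only 1.3 to 2.7 N at the bar and falls shut if let go. 0.1 rad is about 20 mm at the front edge, 205 mm from the hinge; accepted at the end: 0.05 to 0.15 rad (10 to 31 mm).
- handle (a point): Middle of the red round bar on the lid: 10 mm diameter, 80 mm clear between its end posts, running along the case's y, its centre 34 mm above the lid's top with free space beneath, 185 mm in front of the hinge and 46 mm above it. x, y, z axes follow the lid.
- hinge (a point): Middle of the lid's hinge line, at the case's rear top edge, 70 mm above the bench; the line runs along the case's y axis.
- loupe: Stand loupe on the lid, behind the bar, 55 to 90 g, upright, round: clear foot 42 mm diameter and 14 mm high, then a black barrel 38 mm diameter up to 44 mm with an orange band near the top. Origin: centre of its underside, z up. It cracks when the fingers press it with more than about 60 N in either pad, when it is knocked or pressed against something with more than 40 N, or when it is dropped from more than about 15 mm.
- pad: Square cork pad fixed on the bench, 110 x 110 mm, 6 mm thick, to the left or to the right of the case. Origin: centre of its underside.
- step_block: Black steel stepped clamping block, 75 x 32 mm, 38 mm high, on the bench on the side of the case away from the pad; leave alone. Origin: centre of its underside.
- collet_nut: Steel collet nut, 42 mm diameter, 22 mm high, standing on the bench; leave alone. Origin: centre of its underside.
- wrench: Steel wrench lying on the bench; leave alone. Origin: under its middle.
Things that resemble listed ones, but are neither listed nor needed, are in the scene too. There is more than one size of the pad; the one meant has the size given above. There is more than one size of the loupe; the one meant has the size given above.

How it is judged:
By the outcome, as a careful person would: the job done as asked, in the order asked, and still so for the second after the job is handed in, while the arm keeps its last pose, push and grip.
It also fails if it takes over 48 s, if anything falls off the work surface, if the arm or the gripper's body presses on something with over 40 N, if the wrist force passes 120 N, or if a joint passes its speed limit or range.

ROBOT

A 6-joint arm with a two-finger parallel gripper is mounted at the origin on the work surface. World frame = base frame: x ahead of the robot, y to its left, z up, the work surface at z = 0. Lengths are in mm, angles in rad, forces in N, time in s.
With the tool pointing down it reaches from about 300 to 775 mm from the base axis. Payload 14.6 kg.
Tool frame: the origin (TCP) lies at the very end of the fingers, on their centre line; the grasp point (between the pads) lies 19 mm behind it; z points along the fingers, y is the direction in which the jaws open and shut (so a half turn about z gives the same grasp; the last joint's range is limited). The gripper opens to 94 mm and grips with 3 to 60 N. Pads are 16 mm wide; open, the fingers measure 119 mm over their backs; the gripper's body (75 mm by 177 mm) begins 78 mm behind the grasp point.
Start: joints at [-1.214, 0.3, 1.521, -0, 1.321, -0.067], TCP at [226.167, -501.336, 205.446] pointing down, gripper open.
Joint ranges: [-3.03, 3.03], [-0.79, 2.21], [0.23, 2.52], [-1.04, 4.18], [0, 3.07], [-2.55, 2.55]. Speed limits (rad/s): [2.22, 2.22, 2.57, 3.14, 3.14, 3.14].

INTERFACE

Orientations are given as [roll, pitch, yaw] about the fixed x, y, z axes, in that order (R = Rz(yaw) Ry(pitch) Rx(roll)).
In Python, from cell import manip gives the robot as it stands.
- The arm moves only by the shell command python3 -m inch 'ROWS' [FORCE]. ROWS is a JSON object of lists of equal length, an entry for each row: "grip": the opening, from -1 (shut) to 1 (fully open), so that 0 is half open; "travel": the shift along the world's x, y, z in cm, a list of three; "turn": the turn, a rotation vector about the world's x, y, z in degrees, a list of three. A call has 1 to 10 rows; each row is the pose to reach, as a shift and turn from the pose measured when the call began; what a row does not reach only later rows make up. A row lasts 1/8 s, in which the tool goes at most 62.5 mm and 10.7 degrees, less where a joint would pass 70% of its speed; a pose out of reach is approached as far as the arm can. A call with a gripper value outside its range is refused whole. The fingers move at their own pace and stop on an object; FORCE is the grip in N (left out, the last holds). Time passes only in rows, so rows that repeat a pose let the fingers close. It gives the time, the measured TCP pose, the force and the opening at its end, in the units of the state.
- manip.read_state(): the state, without advancing time (a new reading comes with each control period).
- manip.camera(name): name is "side" or "top" or "wrist"; returns (picture, depth): 420x560x3 uint8, red, green, blue; 420x560 float32, mm along the optical axis (not along the pixel's ray), 0 where there is no reading.
- manip.calibration(name): a dict with "fx", "fy", "cx", "cy" (pixels), "world_from_camera" (4x4, takes a point from camera to world coordinates). Camera axes: x right, y up, looking along -z (the intrinsics and any distortion apply to the point x, -y, -z); pixel columns grow to the right and rows downward; lengths in mm; the calibration is good to about 2 mm. A picture is of the moment at which its call begins: read the wrist's pose just before it. calibration takes no time and is no camera call; for the wrist camera it gives the pose at the moment of the call.
- manip.sign_off(): hands the job in, once; it reports no verdict.
Trained networks look in the newest picture that a camera, given by its name, has taken for a name from the list of things; names that differ only in an ending like _2 or _b are one class to them, and where a whole thing is asked for, a point or a joint stands for the part that bears it (a point fixed in the world has none). Each returns a list of dicts, best first, with "p" (0 to 1); they miss things now and then, are a little off and sometimes report something else, mostly with a low value. They report only what shows in the picture. A call takes as long as a camera call. They do not tell look-alikes from the thing itself.
- manip.look_for(camera, label): "bbox" ([left, top, right, bottom] in pixels, round what is visible of it).
The state is a dict: "clock": time; "joints": joint angles; "qd": joint speeds; "effort": joint torques, N m; "eef_pos": TCP position; "eef_rot": TCP orientation; "wrist_force": force on the tool from outside, world axes, zero at the start; "moment": the same for the moment, N m; "finger_gap": finger opening in mm.
Only numpy, scipy, OpenCV 4.12 (cv2) and the standard library are available. Lean on these libraries where they do the work, as an engineer would, in place of code of your own. Each camera call takes 0.05 s, during which the arm holds its last target.

## Working session

There is one attempt and no reset: what is moved stays moved. The work goes in short steps, Python scripts to look and compute and a shell command to move; the robot and the scene stay as the last step left them, time stands still between calls to the robot, and variables do not carry over. Pictures are saved under pics/ and viewed, and the job is handed in when it is done.

```bash
ls; mkdir -p pics
cat > h.py <<'E'
from cell import manip
import numpy as np, cv2
def snap(c,fn=None):
    K=manip.calibration(c); p,d=manip.camera(c)
    if fn: cv2.imwrite('pics/'+fn,p[:,:,::-1])
    return p,d,K
def world(K,u,v,z):
    T=np.array(K['world_from_camera']); x=(u-K['cx'])/K['fx']*z; y=(v-K['cy'])/K['fy']*z
    x=np.asarray(x);P=np.stack([x,-y,-np.asarray(z)+0*x,np.ones_like(x)],-1)
    return (P@T.T)[...,:3]
def cloud(K,d):
    v,u=np.mgrid[0:d.shape[0],0:d.shape[1]]
    return world(K,u.astype(float),v.astype(float),d.astype(float))
E
python3 - <<'E'
from h import *
print(manip.read_state())
for c in('top','side'):
    p,d,K=snap(c,c+'0.png'); print(c,K); np.savez('pics/'+c+'0.npz',p=p,d=d)
    if c=='top':
        for l in['case','loupe','pad','handle','lid','step_block','collet_nut','wrench']:
            print(l,[(np.round(x['bbox']).tolist(),round(x['p'],2)) for x in manip.look_for(c,l)][:4])
E
```

```text
pics
{'clock': 0.0, 'joints': array([-1.21357848e+00,  3.00479529e-01,  1.52158686e+00, -3.68152904e-06,
        1.32068578e+00, -6.66166985e-02]), 'qd': array([ 0.00074324, -0.00036057, -0.00056782,  0.00163484,  0.00057059,
       -0.00014228]), 'effort': array([ 2.29265161e-04, -5.31799507e+01, -3.52732408e+01,  7.08829612e-02,
        2.43914605e-02, -1.20249942e-04]), 'eef_pos': array([ 226.08856976, -501.09466994,  204.87926018]), 'eef_rot': array([-3.14043548e+00, -7.36275924e-05,  4.23835418e-01]), 'wrist_force': array([-0.30793609,  0.41223029, -0.35453779]), 'moment': array([ 0.06397598, -0.00584315,  0.01273075]), 'finger_gap': 94.22192080314667}
top {'fx': 494.537430808657, 'fy': 494.537430808657, 'cx': 278.9635794536655, 'cy': 214.22188459994078, 'world_from_camera': array([[-1.97794158e-03,  9.95994771e-01, -8.93896160e-02,
         4.37139303e+02],
       [-9.99995286e-01, -1.76007832e-03,  2.51599081e-03,
         7.30637514e+01],
       [ 2.34858097e-03,  8.93941711e-02,  9.95993557e-01,
         1.25009667e+03],
       [ 0.00000000e+00,  0.00000000e+00,  0.00000000e
[... 282 characters left out ...]
e [([280.0, 137.0, 367.0, 228.0], 0.71)]
lid [([280.0, 137.0, 364.0, 228.0], 0.7)]
step_block [([402.0, 254.0, 431.0, 277.0], 0.88)]
collet_nut [([188.0, 148.0, 206.0, 164.0], 0.48)]
wrench [([397.0, 131.0, 456.0, 181.0], 0.91)]
side {'fx': 468.89299300705886, 'fy': 468.89299300705886, 'cx': 279.7241226187306, 'cy': 204.41789224534267, 'world_from_camera': array([[-7.04874471e-01,  3.83260104e-01, -5.96878273e-01,
        -1.41132180e+02],
       [-7.09045556e-01, -4.04611793e-01,  5.77532421e-01,
         6.85661130e+02],
       [-2.01588524e-02,  8.30301746e-01,  5.56949397e-01,
         7.25792990e+02],
       [ 0.00000000e+00,  0.00000000e+00,  0.00000000e+00,
         1.00000000e+00]])}
```

View pics/top0.png

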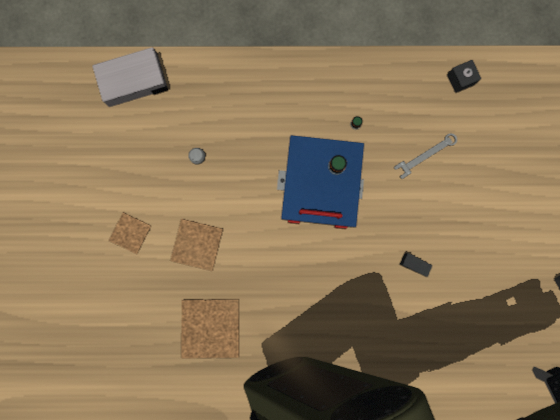

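View pics/side0.png

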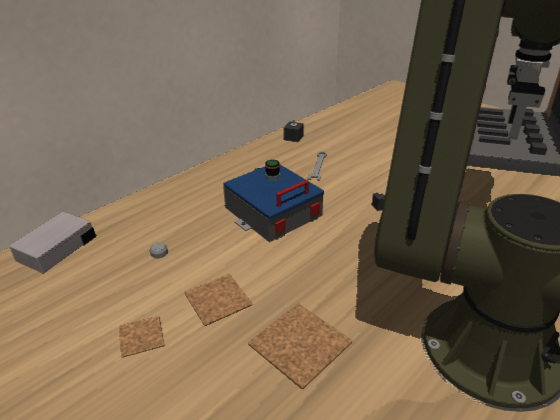

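Run:
```python
from h import *
K=manip.calibration('top'); f=np.load('pics/top0.npz'); p,d=f['p'],f['d']; W=cloud(K,d)
for n,b in dict(padA=(107,211,150,257),padB=(179,298,240,360),padC=(170,220,222,270)).items():
    l,t,r,bo=b; c=W[t+8:bo-8,l+8:r-8].reshape(-1,3); print(n,np.median(c,0))
    # size from mask
    h=W[...,2]; col=p[(t+bo)//2,(l+r)//2].astype(int); print(col)
    s=np.abs(p.astype(int)-np.median(p[t+12:bo-12,l+12:r-12].reshape(-1,3),0)).sum(-1)<70
    m=np.zeros_like(s);m[t-5:bo+5,l-5:r+5]=s[t-5:bo+5,l-5:r+5]
    q=W[m][:,:2].astype(np.float32); rr=cv2.minAreaRect(q); print(rr)
crop=cv2.resize(p[110:300,100:440,::-1],None,fx=2.3,fy=2.3,interpolation=cv2.INTER_CUBIC); cv2.imwrite('pics/topc.png',crop)
f=np.load('pics/side0.npz'); p=f['p']
```

```text
padA [499.81444226 450.34655992   3.58771907]
[137 105  72]
((497.4334716796875, 296.3590087890625), (446.8216247558594, 126.68614196777344), 89.88981628417969)
padB [266.454529   243.22442117   7.31073548]
[151 115  79]
((306.9596252441406, 202.87030029296875), (259.5408630371094, 260.4312438964844), 0.18032976984977722)
padC [471.73286452 279.15589568   5.55407638]
[151 116  81]
((472.1756591796875, 216.43109130859375), (286.8491516113281, 146.80577087402344), 89.90608978271484)
```

View pics/topc.png

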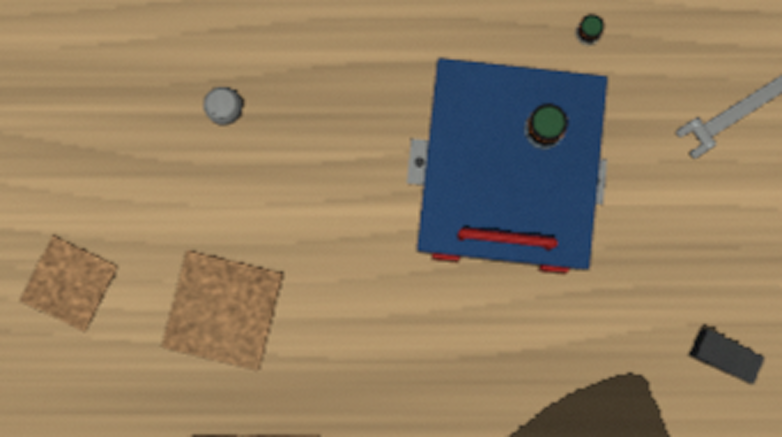

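The top view has three cork pads at (130,233), (197,245) and (210,328). Their sides are roughly 80, 110 and 145 mm, so (197,245) should be the right one. There are two loupes: one on the lid at (338,163) and a smaller one on the bench at (357,122). I'll measure both sets.

Run:
```python
from h import *
K=manip.calibration('top'); f=np.load('pics/top0.npz'); p,d=f['p'],f['d']; W=cloud(K,d); z=W[...,2]
def ray(u,v,zz):
    a=world(K,float(u),float(v),1.0); T=np.array(K['world_from_camera']);o=T[:3,3]; r=a-o; return o+r*(zz-o[2])/r[2]
c=[ray(100+x/2.3,110+y/2.3,6) for x,y in((188,250),(283,272),(260,369),(163,345))]; c=np.array(c)
print('padC',c.round(0).tolist(),c.mean(0),np.linalg.norm(c-np.roll(c,1,0),axis=1))
hsv=cv2.cvtColor(p,cv2.COLOR_RGB2HSV)
blue=(hsv[...,0]>100)&(hsv[...,0]<125)&(hsv[...,1]>120)&(z>60)
blue[:125]=0; 
cn,_=cv2.findContours(blue.astype(np.uint8),0,1); k=max(cn,key=cv2.contourArea)
print('blue z',np.median(z[blue]))
q=np.array([ray(u,v,82)[:2] for u,v in k[:,0]],np.float32); r=cv2.minAreaRect(q); print('lid',r,cv2.boxPoints(r).round(0).tolist())
red=((hsv[...,0]<8)|(hsv[...,0]>172))&(hsv[...,1]>130)&(z>95); vs,us=np.nonzero(red)
print('red',len(us),np.median(z[red]))
q=np.array([ray(u,v,120)[:2] for u,v in zip(us,vs)],np.float32);print(cv2.minAreaRect(q), cv2.boxPoints(cv2.minAreaRect(q)).round(0).tolist())
sub=(z>112); sub[:145]=0;sub[182:]=0;sub[:,:320]=0;sub[:,355:]=0; vs,us=np.nonzero(sub)
q=np.array([ray(u,v,126)[:2] for u,v in zip(us,vs)],np.float32);print('loupe top z',np.median(z[sub]),cv2.minEnclosingCircle(q),W[sub].mean(0))
sub=(z>15); sub[:112]=0;sub[132:]=0;sub[:,:345]=0;sub[:,370:]=0
if sub.any():
  vs,us=np.nonzero(sub);q=np.array([ray(u,v,30)[:2] for u,v in zip(us,vs)],np.float32);print('small',np.percentile(z[sub],90),cv2.minEnclosingCircle(q))
```

```text
padC [[538.0, 315.0, 6.0], [514.0, 211.0, 6.0], [408.0, 235.0, 6.0], [434.0, 341.0, 6.0]] [473.41449825 275.4476753    6.        ] [106.80919102 107.16669574 108.24865051 109.00695013]
blue z 81.65193868225072
lid ((622.6563110351562, -34.23338317871094), (176.60072326660156, 202.2016143798828), 83.54431915283203) [[512.0, -111.0], [713.0, -133.0], [733.0, 42.0], [532.0, 65.0]]
red 161 119.88085076220523
((539.9453735351562, -24.312423706054688), (94.07806396484375, 27.74273681640625), 70.87725830078125) [[511.0, -64.0], [538.0, -73.0], [568.0, 16.0], [542.0, 25.0]]
loupe top z 125.61665345809683 ((653.6837158203125, -63.422027587890625), 39.19219970703125) [648.31014922 -59.99682287 162.8362418 ]
small 33.98763738263499 ((779.7589721679688, -123.46331787109375), 15.839115142822266)
```

Pad (197,245) has about 108 mm sides, z 6 and centre near (473,276), so it is the one. The loupe on the lid is the larger and is the target; the one on the bench is only about 31 mm across. I'll move over the lid and check closely with the wrist camera.

```bash
python3 -m inch '{"grip":[1,1,1,1,1,1,1,1,1,1],"travel":[[4,5,2],[8,10,4],[12,15,6],[16,20,7],[20,25,8],[24,30,8],[28,35,8],[32,40,8],[36,45,8],[38,45,8]],"turn":[[0,0,6],[0,0,12],[0,0,18],[0,0,24],[0,0,30],[0,0,36],[0,0,42],[0,0,48],[0,0,54],[0,0,59]]}' 20
python3 -m inch '{"grip":[1,1],"travel":[[0,0,0],[0,0,0]],"turn":[[0,0,0],[0,0,0]]}'
python3 - <<'E'
from h import *
s=manip.read_state(); print(s['clock'],s['eef_pos'],s['eef_rot'],s['joints'])
p,d,K=snap('wrist','w1.png'); np.savez('pics/w1.npz',p=p,d=d,T=K['world_from_camera']); print(K)
for l in('loupe','handle'):print(l,manip.look_for('wrist',l))
p,d,K=snap('top','top1.png'); np.savez('pics/top1.npz',p=p,d=d)
E
```

```text
clock: 1.75
eef_pos: [607.3, -48.5, 285.6]
eef_rot: [3.141, -0.0, 1.459]
wrist_force: [0.9, -0.2, 0.5]
finger_gap: 94.0
clock: 2.0
eef_pos: [607.0, -48.7, 285.4]
eef_rot: [-3.141, -0.0, 1.458]
wrist_force: [-0.5, -0.7, -0.0]
finger_gap: 94.2
2.0 [606.96495667 -48.73049614 285.4041608 ] [-3.14145252e+00 -5.62876149e-05  1.45835548e+00] [-1.40279865e-01  3.92199550e-01  1.21498168e+00  5.23995896e-05
  1.53455307e+00 -2.78409247e-02]
{'fx': 357.70488711958143, 'fy': 357.70488711958143, 'cx': 283.33987554516546, 'cy': 211.18602181327932, 'world_from_camera': array([[ 9.93676134e-01,  1.08617246e-01,  2.84610975e-02,
         6.14641558e+02],
       [-1.12283935e-01,  9.61766787e-01,  2.49793845e-01,
         2.37196933e+01],
       [-2.41018876e-04, -2.51409906e-01,  9.67880675e-01,
         4.64242693e+02],
       [ 0.00000000e+00,  0.00000000e+00,  0.00000000e+00,
         1.00000000e+00]])}
loupe [{'bbox': [312.5, 174.5, 356.3, 229.2], 'p': 0.93}, {'bbox': [412.2, 204.8, 441.2, 234.3], 'p': 0.64}]
handle [{'bbox': [197.0, 84.7, 401.7, 252.3], 'p': 0.75}]
```

View pics/w1.png

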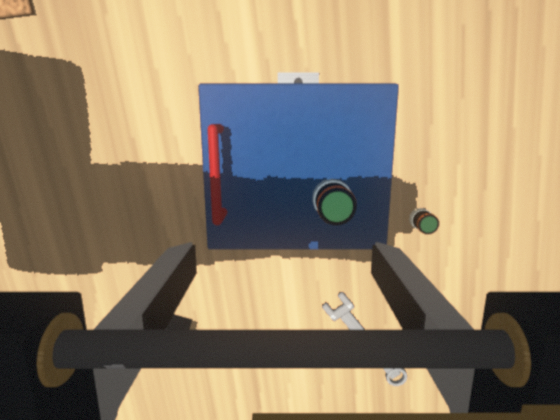

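The wrist view shows the target loupe at (336,203) on the lid, the small decoy at (427,221) off the lid, and the red bar from (214,125) to (217,222).

```bash
cat > m.py <<'E'
from h import *
import sys
def meas(fn='w1',cam='wrist'):
    f=np.load('pics/%s.npz'%fn); K=dict(manip.calibration(cam)); 
    if 'T' in f: K['world_from_camera']=f['T']
    p,d=f['p'],f['d']; W=cloud(K,d); z=W[...,2]; return p,d,W,z
E
python3 - <<'E'
from m import *
p,d,W,z=meas()
hsv=cv2.cvtColor(p,cv2.COLOR_RGB2HSV)
reg=np.zeros(z.shape,bool);reg[165:240,300:370]=1
m=reg&(z>118)&(z<135); q=W[m]; print('top',m.sum(),np.median(q,0),cv2.minEnclosingCircle(q[:,:2].astype(np.float32)))
m2=reg&(z>90)&(z<135); q=W[m2]; print('all',cv2.minEnclosingCircle(q[:,:2].astype(np.float32)))
reg2=np.zeros(z.shape,bool);reg2[190:245,405:450]=1; mm=reg2&(z>10);print('decoy',np.percentile(z[mm],95),cv2.minEnclosingCircle(W[mm&(z>25)][:,:2].astype(np.float32)))
red=((hsv[...,0]<8)|(hsv[...,0]>170))&(hsv[...,1]>120)&(z>112)&(z<130); red[:,:190]=0;red[:,240:]=0; red[240:]=0
q=W[red]; print('red',len(q),np.median(q,0)); 
r=cv2.minAreaRect(q[:,:2].astype(np.float32)); print(r,cv2.boxPoints(r).round(1).tolist())
b=(hsv[...,0]>100)&(hsv[...,0]<125)&(hsv[...,1]>120)&(z>72)&(z<92); b[:,:190]=0;b[:,410:]=0;b[255:]=0
r=cv2.minAreaRect(W[b][:,:2].astype(np.float32));print('lid',np.median(z[b]),r,cv2.boxPoints(r).round(1).tolist())
cv2.imwrite('pics/w1c.png',cv2.resize(p[150:260,180:450,::-1],None,fx=2.9,fy=2.9,interpolation=cv2.INTER_CUBIC))
p,d,W,z=meas('top1','top');K=manip.calibration('top')
pts=np.argwhere(np.abs(z-6)<1.0)
cv2.imwrite('pics/padc.png',cv2.resize(p[200:290,90:250,::-1],None,fx=5,fy=5,interpolation=cv2.INTER_CUBIC))
E
```

```text
top 1242 [656.5892492  -63.72334309 125.92774752] ((657.0888671875, -64.74919128417969), 19.576316833496094)
all ((656.8779296875, -64.41063690185547), 20.623483657836914)
decoy 32.27626158104916 ((702.7139892578125, -56.122459411621094), 118.87617492675781)
red 945 [542.34724731 -21.05678456 119.85307181]
((541.6947021484375, -22.927082061767578), (96.86259460449219, 9.941132545471191), 83.44463348388672) [[531.2000122070312, -70.5], [541.0999755859375, -71.5999984741211], [552.2000122070312, 24.600000381469727], [542.2999877929688, 25.799999237060547]]
lid 81.69115270674916 ((623.1806030273438, -32.14813232421875), (174.45045471191406, 200.1972198486328), 83.81780242919922) [[514.2999877929688, -108.0999984741211], [713.2999877929688, -129.60000610351562], [732.0999755859375, 43.79999923706055], [533.0999755859375, 65.30000305175781]]
```

View pics/w1c.png

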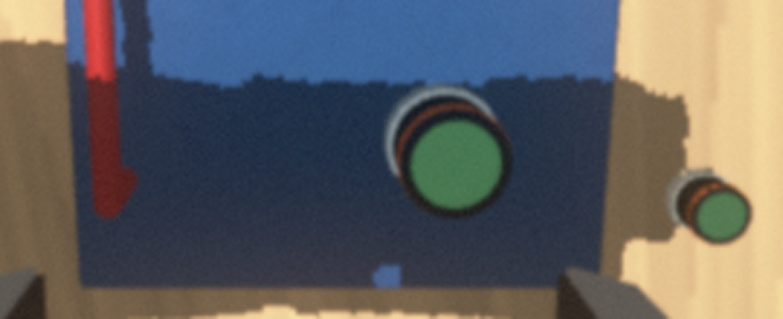

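View pics/padc.png

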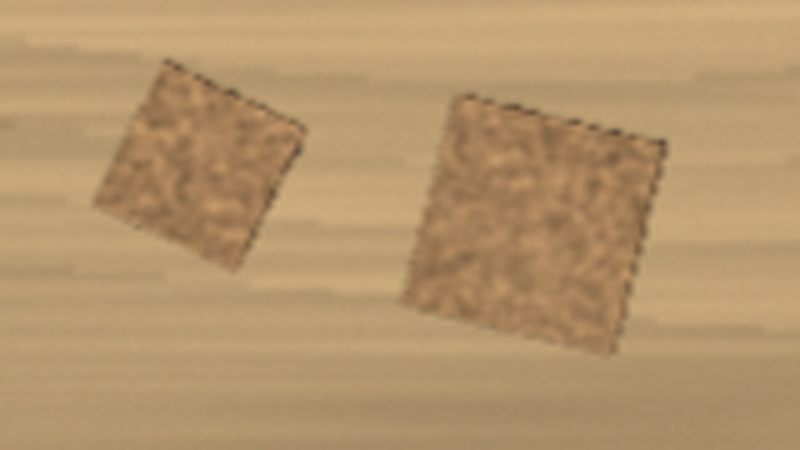

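Confirmed: the loupe is 39 mm in diameter with its top at 126, at (657,-64.5). The bar is at (541.7,-23), z≈115, and the jaws are already square to it. Next I descend onto the loupe.

```bash
python3 -m inch '{"grip":[1,1,1,1,1,1,1],"travel":[[3,-0.9,-3],[5,-1.6,-8],[5,-1.6,-12],[5,-1.6,-15],[5,-1.6,-17.5],[5,-1.6,-19.1],[5,-1.6,-19.1]],"turn":[[0,0,0],[0,0,0],[0,0,0],[0,0,0],[0,0,0],[0,0,0],[0,0,0]]}' 15
python3 - <<'E'
from h import *
p,d,K=snap('wrist','w2.png'); snap('side','s2.png')
E
```

```text
clock: 3.08
eef_pos: [656.4, -65.5, 94.5]
eef_rot: [-3.141, -0.0, 1.457]
wrist_force: [-0.4, -0.4, 0.4]
finger_gap: 93.9
```

View pics/w2.png

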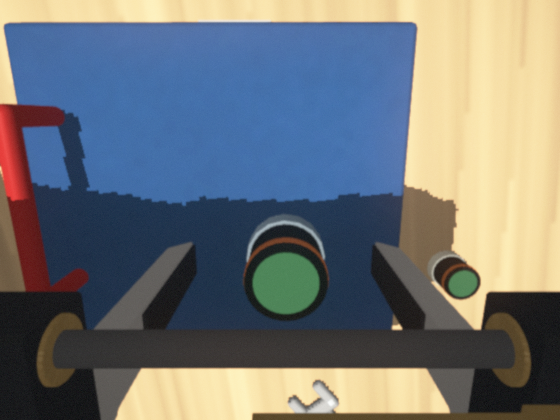

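The loupe at (286,285) sits midway between the fingers, so I close lightly.

```bash
python3 -m inch '{"grip":[0.3,0,-0.1,-0.2,-0.3,-0.4,-0.4,-0.4],"travel":[[0,0,0],[0,0,0],[0,0,0],[0,0,0],[0,0,0],[0,0,0],[0,0,0],[0,0,0]],"turn":[[0,0,0],[0,0,0],[0,0,0],[0,0,0],[0,0,0],[0,0,0],[0,0,0],[0,0,0]]}' 15
```

```text
clock: 4.18
eef_pos: [657.3, -65.5, 96.3]
eef_rot: [3.139, -0.0, 1.457]
wrist_force: [1.5, -0.1, 0.6]
finger_gap: 37.5
```

```bash
python3 -m inch '{"grip":[-0.4,-0.4,-0.4,-0.4,-0.4,-0.4],"travel":[[0,0,0.3],[0,0,1],[0,0,2.5],[0,0,5],[0,0,8],[0,0,8]],"turn":[[0,0,0],[0,0,0],[0,0,0],[0,0,0],[0,0,0],[0,0,0]]}' 15
python3 - <<'E'
from h import *
p,d,K=snap('wrist','w3.png')
E
```

```text
clock: 4.92
eef_pos: [658.3, -65.6, 179.6]
eef_rot: [3.134, 0.0, 1.457]
wrist_force: [0.0, -0.1, 0.2]
finger_gap: 37.5
```

View pics/w3.png

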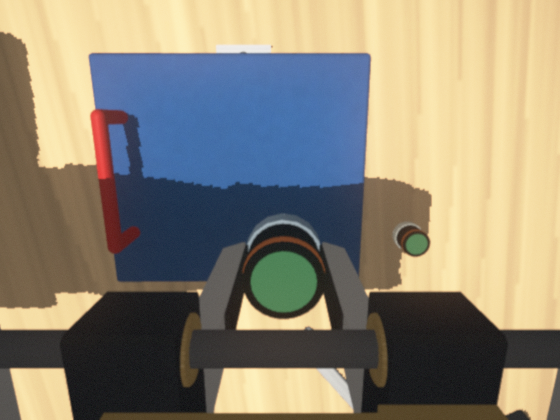

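The loupe is held at (284,270). I carry it over to the pad.

```bash
python3 -m inch '{"grip":[-0.4,-0.4,-0.4,-0.4,-0.4,-0.4,-0.4,-0.4,-0.4,-0.4],"travel":[[-1,2,0],[-3,6,0],[-5.5,10.2,0],[-8,14.8,0],[-10.5,19.4,0],[-13,24,0],[-15.5,28.6,-1],[-17.5,32.4,-3],[-18.5,34.2,-5],[-18.5,34.2,-6]],"turn":[[0,0,0],[0,0,0],[0,0,0],[0,0,0],[0,0,0],[0,0,0],[0,0,0],[0,0,0],[0,0,0],[0,0,0]]}' 15
python3 -m inch '{"grip":[-0.4],"travel":[[0,0,0]],"turn":[[0,0,0]]}' 15
python3 - <<'E'
from m import *
s=manip.read_state(); print(s['eef_pos'],s['eef_rot'],s['wrist_force'],s['joints'])
p,d,K=snap('wrist','w4.png'); np.savez('pics/w4.npz',p=p,d=d,T=K['world_from_camera'])
print(manip.look_for('wrist','pad'))
p,d,K=snap('side','s4.png')
E
```

```text
clock: 6.22
eef_pos: [471.3, 277.0, 115.6]
eef_rot: [3.139, 0.002, 1.459]
wrist_force: [-0.0, -1.4, -0.8]
finger_gap: 37.8
clock: 6.35
eef_pos: [471.2, 276.3, 114.8]
eef_rot: [3.141, 0.003, 1.459]
wrist_force: [0.3, -0.1, 0.4]
finger_gap: 37.8
[471.18860074 276.26982017 114.79412448] [3.14052979e+00 2.53106749e-03 1.45917125e+00] [ 0.3123595  -0.08569655  0.42465339] [ 0.46458778  0.383287    1.63159176 -0.00299097  1.12720343  0.57749586]
[{'bbox': [232.3, 1.9, 354.0, 48.9], 'p': 0.96}, {'bbox': [2.2, 182.6, 143.5, 330.5], 'p': 0.93}, {'bbox': [215.2, 127.8, 364.5, 257.1], 'p': 0.67}]
```

View pics/w4.png

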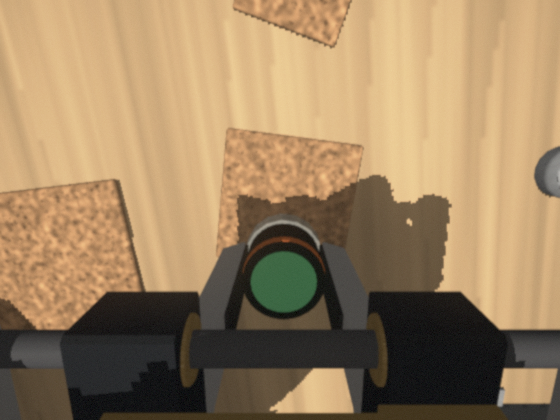

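View pics/s4.png

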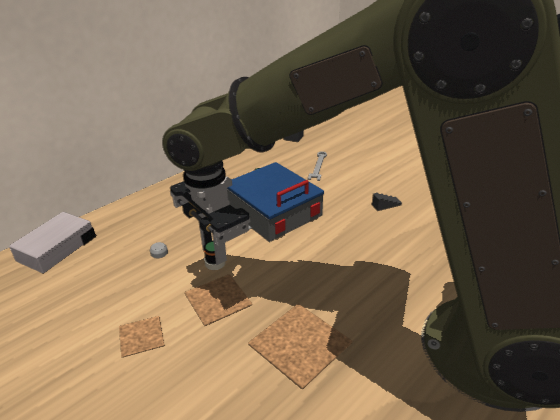

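The middle pad lies below at (228..362,128..), with the collet nut well clear at (550,170). I'll check the pad centre from its top edge corners.

Run:
```python
from m import *
f=np.load('pics/w4.npz');K=dict(manip.calibration('wrist'));T=f['T'];K['world_from_camera']=T
def ray(u,v,zz):
    o=T[:3,3]; r=world(K,float(u),float(v),1.0)-o; return o+r*(zz-o[2])/r[2]
a=ray(228,129,6);b=ray(362,146,6);e=b-a;print(a,b,np.linalg.norm(e)); n=np.array([e[1],-e[0],0]);
for s in(1,-1): print((a+b)/2+s*n/2)
p,d,W,z=meas('w4'); print(np.median(W[215:250,290:345].reshape(-1,3)[:,2]), np.median(W[150:190,240:340].reshape(-1,3),0))
reg=W[215:245,255:315].reshape(-1,3);print(reg[reg[:,2]>30].min(0))
```

```text
[434.87029396 345.16706599   6.        ] [538.48265773 320.30706006   6.        ] 106.55300005350448
[474.24647288 280.93088114   6.        ]
[499.10647881 384.54324491   6.        ]
7.122773572367009 [479.14655052 308.16506688   5.68950489]
[456.5311576  284.77166546 100.4642529 ]
```

```bash
python3 -m inch '{"grip":[-0.4,-0.4,-0.4,-0.4,-0.4,-0.4,-0.4],"travel":[[0.2,0.2,-2],[0.2,0.2,-4],[0.2,0.2,-6],[0.2,0.2,-7.5],[0.2,0.2,-8.5],[0.2,0.2,-8.9],[0.2,0.2,-8.9]],"turn":[[0,0,0],[0,0,0],[0,0,0],[0,0,0],[0,0,0],[0,0,0],[0,0,0]]}' 15
python3 -m inch '{"grip":[-0.4,-0.4,-0.4],"travel":[[0,0,-0.1],[0,0,-0.2],[0,0,-0.3]],"turn":[[0,0,0],[0,0,0],[0,0,0]]}'
```

```text
clock: 7.38
eef_pos: [474.0, 278.5, 27.2]
eef_rot: [3.138, 0.001, 1.458]
wrist_force: [0.5, -0.4, 0.3]
finger_gap: 38.2
clock: 7.75
eef_pos: [474.1, 278.5, 24.4]
eef_rot: [3.138, 0.001, 1.458]
wrist_force: [0.2, 0.1, -0.9]
finger_gap: 37.9
```

```bash
python3 -m inch '{"grip":[-0.4,-0.4,-0.4],"travel":[[0,0,-0.1],[0,0,-0.2],[0,0,-0.3]],"turn":[[0,0,0],[0,0,0],[0,0,0]]}'
python3 - <<'E'
from h import *
p,d,K=snap('side','s5.png'); cv2.imwrite('pics/s5c.png',cv2.resize(p[160:340,140:290,::-1],None,fx=3.3,fy=3.3,interpolation=cv2.INTER_CUBIC))
E
python3 -m inch '{"grip":[-0.4,-0.4],"travel":[[0,0,-0.1],[0,0,-0.1]],"turn":[[0,0,0],[0,0,0]]}'
```

```text
clock: 8.12
eef_pos: [474.0, 278.5, 21.3]
eef_rot: [3.138, 0.001, 1.459]
wrist_force: [0.2, 0.4, -0.9]
finger_gap: 37.8
clock: 8.43
eef_pos: [474.1, 278.5, 20.3]
eef_rot: [3.138, 0.001, 1.458]
wrist_force: [-0.6, -0.4, 1.9]
finger_gap: 37.2
```

View pics/s5c.png

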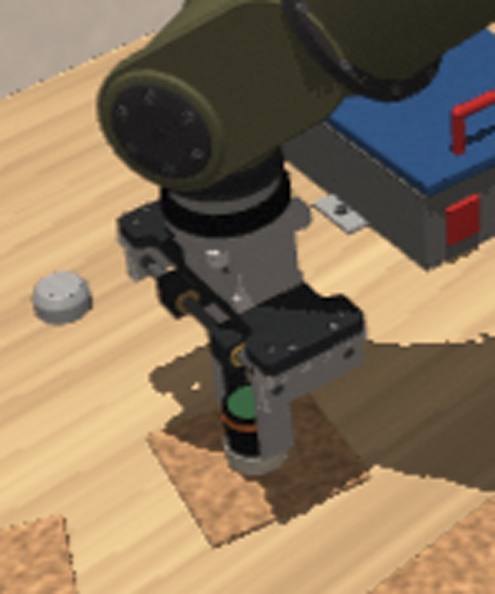

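```bash
python3 -m inch '{"grip":[-0.4,-0.4],"travel":[[0,0,-0.1],[0,0,-0.1]],"turn":[[0,0,0],[0,0,0]]}'
python3 - <<'E'
from h import *
print(manip.read_state()['wrist_force'])
E
```

```text
clock: 8.68
eef_pos: [474.1, 278.5, 20.2]
eef_rot: [3.138, 0.001, 1.458]
wrist_force: [-5.3, -3.0, 14.1]
finger_gap: 37.8
[-5.34115466 -2.97406595 14.07336549]
```

Contact: 14 N, and z has stopped going down. I ease up slightly and open.

```bash
python3 -m inch '{"grip":[-0.4,-0.2,-0.1,0.1,0.4,0.8,1,1],"travel":[[0,0,0],[0,0,0],[0,0,0],[0,0,0],[0,0,0],[0,0,0],[0,0,0],[0,0,0]],"turn":[[0,0,0],[0,0,0],[0,0,0],[0,0,0],[0,0,0],[0,0,0],[0,0,0],[0,0,0]]}'
python3 - <<'E'
from h import *
snap('wrist','w6.png')
E
```

```text
clock: 9.68
eef_pos: [474.1, 278.5, 20.2]
eef_rot: [3.138, 0.001, 1.458]
wrist_force: [-0.0, 0.9, 0.1]
finger_gap: 88.1
```

View pics/w6.png

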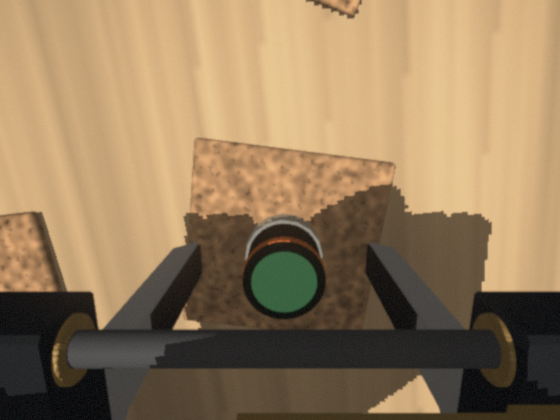

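The loupe stands upright at (284,270) in the middle of the pad. I go up and over to the bar.

```bash
python3 -m inch '{"grip":[1,1,1,1,1,1,1,1,1,1],"travel":[[0,0,2],[0,0,6],[0,0,11],[0.5,-3,15],[1.5,-8,17],[2.7,-13,18],[4,-18,18],[5.2,-23,18],[6.3,-28,18],[6.8,-30.1,18]],"turn":[[0,0,0],[0,0,0],[0,0,0],[0,0,0],[0,0,0],[0,0,0],[0,0,0],[0,0,0],[0,0,0],[0,0,0]]}'
python3 -m inch '{"grip":[0.5,0.2,0.2],"travel":[[0,0,0],[0,0,0],[0,0,0]],"turn":[[0,0,0],[0,0,0],[0,0,0]]}'
python3 - <<'E'
from m import *
s=manip.read_state(); print(s['eef_pos'],s['eef_rot'],s['wrist_force'],s['joints'])
p,d,K=snap('wrist','w7.png'); np.savez('pics/w7.npz',p=p,d=d,T=K['world_from_camera'])
W=cloud(K,d);z=W[...,2];hsv=cv2.cvtColor(p,cv2.COLOR_RGB2HSV)
red=((hsv[...,0]<8)|(hsv[...,0]>170))&(hsv[...,1]>120)&(z>112)&(z<130)
q=W[red]; print(len(q),np.median(q,0)); r=cv2.minAreaRect(q[:,:2].astype(np.float32)); print(r)
snap('side','s7.png')
E
```

```text
clock: 10.98
eef_pos: [542.3, -24.9, 200.2]
eef_rot: [3.138, 0.001, 1.456]
wrist_force: [0.5, 0.2, -0.5]
finger_gap: 94.1
clock: 11.35
eef_pos: [542.2, -23.9, 200.2]
eef_rot: [3.138, 0.001, 1.457]
wrist_force: [0.8, -0.2, 0.8]
finger_gap: 67.3
[542.15476168 -23.8694524  200.22862741] [3.13813730e+00 9.39813232e-04 1.45749135e+00] [ 0.76409266 -0.15140588  0.79110181] [-1.11019202e-01  2.85825771e-01  1.55151736e+00 -9.83328402e-04
  1.30079645e+00  2.54480371e-03]
1534 [541.75823056 -18.45797434 119.90409832]
((541.5496826171875, -22.24872589111328), (97.58842468261719, 9.711010932922363), 83.75617218017578)
```

View pics/w7.png

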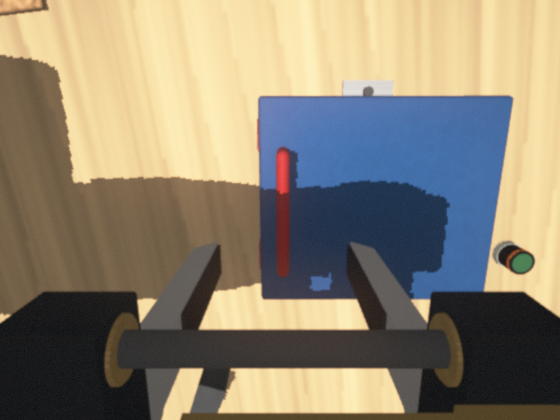

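View pics/s7.png

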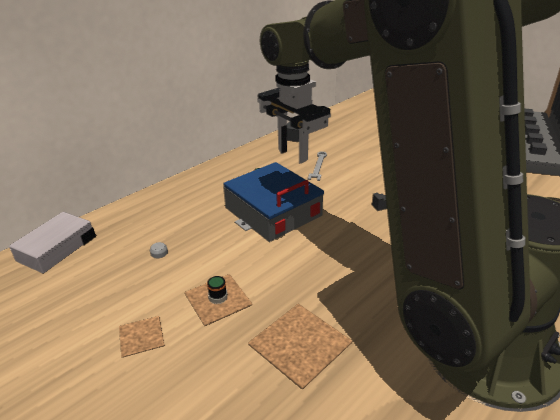

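The loupe still stands on the pad in the side view at (216,288). The bar at (283,212) is midway between the fingers. I descend and grip.

```bash
python3 -m inch '{"grip":[0.2,0.2,0.2,0.2,0.2,0.2],"travel":[[0,0.1,-3],[0,0.1,-6],[0,0.1,-8],[0,0.1,-9.5],[0,0.1,-10.3],[0,0.1,-10.3]],"turn":[[0,0,0],[0,0,0],[0,0,0],[0,0,0],[0,0,0],[0,0,0]]}'
python3 -m inch '{"grip":[-0.3,-0.6,-0.8,-1,-1,-1,-1],"travel":[[0,0,0],[0,0,0],[0,0,0],[0,0,0],[0,0,0],[0,0,0],[0,0,0]],"turn":[[0,0,0],[0,0,0],[0,0,0],[0,0,0],[0,0,0],[0,0,0],[0,0,0]]}' 45
python3 - <<'E'
from h import *
snap('wrist','w8.png')
E
```

```text
clock: 12.2
eef_pos: [542.2, -23.0, 97.2]
eef_rot: [3.138, 0.001, 1.457]
wrist_force: [0.3, 0.1, 0.2]
finger_gap: 56.4
clock: 13.08
eef_pos: [542.0, -23.0, 97.2]
eef_rot: [3.139, 0.001, 1.458]
wrist_force: [-2.8, -0.1, 2.5]
finger_gap: 8.7
```

View pics/w8.png

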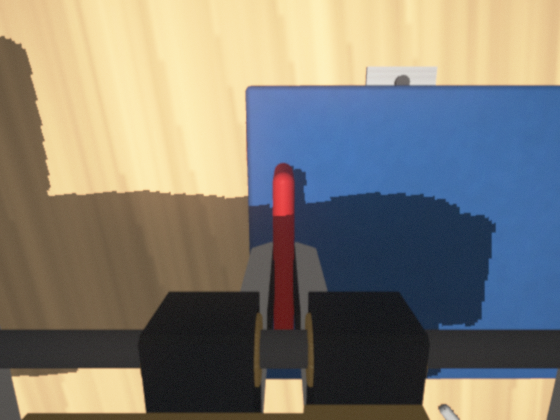

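Bar gripped. I pull in small steps, following the arc with a matching tilt.

```bash
python3 -m inch '{"grip":[-1,-1,-1,-1,-1,-1],"travel":[[0,0,0.05],[0,0,0.1],[0,0,0.15],[0.05,0,0.2],[0.06,0,0.25],[0.07,0,0.3]],"turn":[[0,0.2,0],[0,0.3,0],[0,0.5,0],[0,0.6,0],[0,0.8,0],[0,0.9,0]]}' 45
python3 - <<'E'
from h import *
s=manip.read_state();print(s['wrist_force'],s['eef_pos'])
E
```

```text
clock: 13.88
eef_pos: [542.4, -23.0, 99.9]
eef_rot: [-3.128, 0.003, 1.458]
wrist_force: [-3.2, -2.8, -5.2]
finger_gap: 9.0
[-3.23531901 -2.76770171 -5.18011991] [542.41626918 -23.01735941  99.94849881]
```

```bash
python3 -m inch '{"grip":[-1,-1,-1,-1,-1,-1],"travel":[[0.01,0,0.05],[0.02,0,0.1],[0.05,0,0.2],[0.07,0,0.3],[0.1,0,0.4],[0.12,0,0.5]],"turn":[[0,0.2,0],[0,0.3,0],[0.1,0.6,0],[0.1,0.9,0],[0.1,1.2,0],[0.2,1.5,0]]}' 45
python3 - <<'E'
from h import *
s=manip.read_state();print(s['wrist_force'],s['eef_pos'])
p,d,K=snap('side','s9.png'); cv2.imwrite('pics/s9c.png',cv2.resize(p[120:260,200:360,::-1],None,fx=4,fy=4,interpolation=cv2.INTER_CUBIC))
snap('wrist','w9.png')
E
```

```text
clock: 14.62
eef_pos: [543.2, -23.2, 104.8]
eef_rot: [-3.1, 0.003, 1.458]
wrist_force: [-4.4, -4.6, -7.8]
finger_gap: 8.9
[-4.42613021 -4.57476128 -7.78514686] [543.24108288 -23.22207056 104.82893278]
```

View pics/s9c.png

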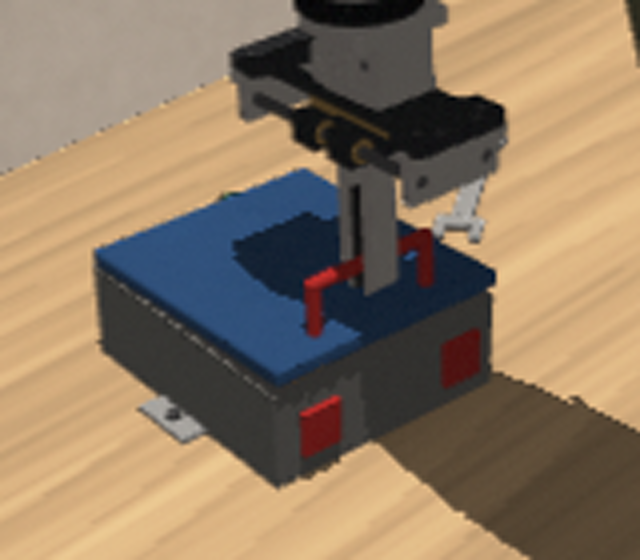

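The lid is rising and a gap shows along its side. I continue gently.

```bash
python3 -m inch '{"grip":[-1,-1,-1,-1,-1,-1],"travel":[[0.02,0,0.1],[0.05,0,0.2],[0.07,0,0.3],[0.1,0,0.4],[0.12,0,0.5],[0.12,0,0.5]],"turn":[[0,0.3,0],[0.1,0.6,0],[0.1,0.9,0],[0.1,1.2,0],[0.2,1.5,0],[0.2,1.5,0]]}' 45
python3 - <<'E'
from h import *
s=manip.read_state();print(s['wrist_force'],s['moment'],s['eef_pos'])
p,d,K=snap('wrist','w10.png'); W=cloud(K,d); hsv=cv2.cvtColor(p,cv2.COLOR_RGB2HSV);z=W[...,2]
b=(hsv[...,0]>100)&(hsv[...,0]<125)&(hsv[...,1]>120)&(z>70)&(z<120)
q=W[b]; 
A=np.c_[q[:,:2],np.ones(len(q))]
for _ in range(4):
    c,*_r=np.linalg.lstsq(A,q[:,2],rcond=None); e=A@c-q[:,2]; k=np.abs(e)<3; A,q=A[k],q[k]
print(len(q),c,'angle',-np.arctan(c[0]*.994-c[1]*.11),e.std())
E
```

```text
clock: 15.48
eef_pos: [544.2, -23.5, 109.7]
eef_rot: [-3.072, 0.003, 1.458]
wrist_force: [-4.9, -3.6, -7.1]
finger_gap: 8.7
[-4.88151578 -3.56144066 -7.06883299] [-0.75735521  0.67803924  0.08235226] [544.19600898 -23.4672808  109.74980276]
60957 [-6.77256727e-02  7.02254074e-03  1.31101280e+02] angle 0.06798685418531936 0.6358576633529873
```

The lid angle is 0.068 rad, which matches the bar lift, so nothing has slipped. About 6 mm more to go.

```bash
python3 -m inch '{"grip":[-1,-1,-1,-1,-1,-1,-1,-1],"travel":[[0.02,0,0.1],[0.05,0,0.2],[0.07,0,0.3],[0.1,0,0.4],[0.12,0,0.5],[0.14,0,0.6],[0.14,0,0.6],[0.14,0,0.6]],"turn":[[0,0.3,0],[0.1,0.6,0],[0.1,0.9,0],[0.1,1.2,0],[0.2,1.5,0],[0.2,1.8,0],[0.2,1.8,0],[0.2,1.8,0]]}' 45
python3 -m inch '{"grip":[-1,-1,-1,-1,-1,-1],"travel":[[0,0,0],[0,0,0],[0,0,0],[0,0,0],[0,0,0],[0,0,0]],"turn":[[0,0,0],[0,0,0],[0,0,0],[0,0,0],[0,0,0],[0,0,0]]}' 45
python3 - <<'E'
from h import *
s=manip.read_state();print(s['wrist_force'],s['moment'],s['eef_pos'])
p,d,K=snap('wrist','w11.png'); W=cloud(K,d); hsv=cv2.cvtColor(p,cv2.COLOR_RGB2HSV);z=W[...,2]
b=(hsv[...,0]>100)&(hsv[...,0]<125)&(hsv[...,1]>120)&(z>70)&(z<130)
q=W[b]; A=np.c_[q[:,:2],np.ones(len(q))]
for _ in range(4):
    c,*_r=np.linalg.lstsq(A,q[:,2],rcond=None); e=A@c-q[:,2]; k=np.abs(e)<3; A,q=A[k],q[k]
print(len(q),'angle',-np.arctan(c[0]*.994-c[1]*.11),e.std())
p,d,K=snap('side','s11.png')
snap('top','t11.png')
E
```

```text
clock: 16.52
eef_pos: [546.4, -23.7, 117.8]
eef_rot: [-3.043, 0.003, 1.458]
wrist_force: [-7.6, -4.0, 10.7]
finger_gap: 8.9
clock: 17.27
eef_pos: [546.8, -23.7, 118.8]
eef_rot: [-3.044, 0.003, 1.458]
wrist_force: [-3.8, -2.8, 2.1]
finger_gap: 8.6
[-3.76635897 -2.77267812  2.1481543 ] [-0.56981331  0.90248918  0.03055508] [546.80842658 -23.73276264 118.8026164 ]
60169 angle 0.11810300830121329 0.635278129207619
```

View pics/s11.png

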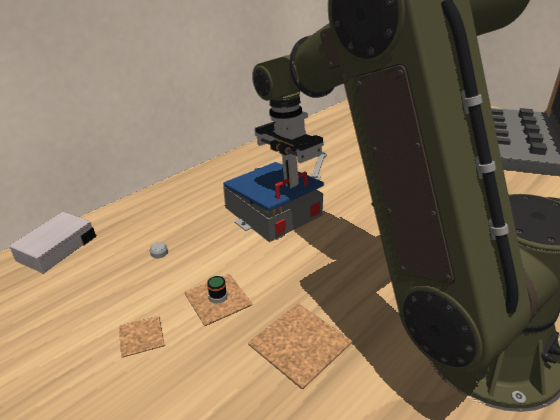

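View pics/t11.png

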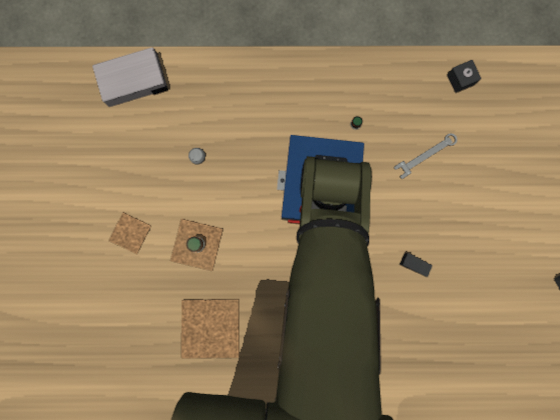

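0.118 rad is about 24 mm open. The loupe stands on its pad and the other items haven't moved. I ease down toward 20 mm and check it holds steady.

```bash
python3 -m inch '{"grip":[-1,-1,-1,-1,-1,-1],"travel":[[-0.02,0,-0.1],[-0.05,0,-0.2],[-0.08,0,-0.3],[-0.08,0,-0.3],[-0.08,0,-0.3],[-0.08,0,-0.3]],"turn":[[0,0,0],[0,0,0],[0,0,0],[0,0,0],[0,0,0],[0,0,0]]}' 45
cat > ang.py <<'E'
from h import *
s=manip.read_state();print(s['wrist_force'],s['moment'],s['eef_pos'],s['finger_gap'])
p,d,K=snap('wrist'); W=cloud(K,d); hsv=cv2.cvtColor(p,cv2.COLOR_RGB2HSV);z=W[...,2]
b=(hsv[...,0]>100)&(hsv[...,0]<125)&(hsv[...,1]>120)&(z>70)&(z<130)
q=W[b]; A=np.c_[q[:,:2],np.ones(len(q))]
for _ in range(4):
    c,*_r=np.linalg.lstsq(A,q[:,2],rcond=None); e=A@c-q[:,2]; k=np.abs(e)<3; A,q=A[k],q[k]
print(len(q),'angle',-np.arctan(c[0]*.994-c[1]*.11),e.std())
E
python3 ang.py
python3 -m inch '{"grip":[-1,-1,-1,-1,-1,-1,-1,-1],"travel":[[0,0,0],[0,0,0],[0,0,0],[0,0,0],[0,0,0],[0,0,0],[0,0,0],[0,0,0]],"turn":[[0,0,0],[0,0,0],[0,0,0],[0,0,0],[0,0,0],[0,0,0],[0,0,0],[0,0,0]]}' 45
python3 ang.py
```

```text
clock: 18.18
eef_pos: [546.5, -23.7, 117.6]
eef_rot: [-3.046, 0.003, 1.458]
wrist_force: [-7.4, -2.4, 9.4]
finger_gap: 8.8
[-7.42857656 -2.4408162   9.44772814] [-0.38025657  1.55229582  0.10610157] [546.45729298 -23.69268151 117.60047749] 8.755643357815698
60266 angle 0.11155665036213758 0.6321285522324451
clock: 19.23
eef_pos: [546.8, -23.7, 118.5]
eef_rot: [-3.047, 0.003, 1.458]
wrist_force: [-4.7, -1.9, 1.8]
finger_gap: 8.6
[-4.70719311 -1.87482603  1.84719386] [-0.51594762  0.87583335  0.06935481] [546.7814336  -23.69218884 118.48807946] 8.57576296310453
60171 angle 0.1162333827931056 0.6309884693910502
```

The lid holds steady at 0.116 rad (about 24 mm), inside the accepted range, and the grip is secure. I'm handing in.

Run:
```python
from h import *
print(manip.look_for('top','loupe')[:2])
print(manip.sign_off())
```

```text
[{'bbox': [190.4, 235.7, 202.7, 252.8], 'p': 0.57}, {'bbox': [170.9, 217.0, 220.8, 273.8], 'p': 0.44}]
the job is handed in; nothing more can be done
None
```

I handed the job in at about 19 s of the 48 s allowed, with the loupe on the cork pad and the lid held open by its red bar.

- **Loupe:** I lifted it off the lid with a 15 N grip and stood it near the middle of the 110 mm cork pad. The wrist force showed a 14 N contact as it touched down. The later pictures show it upright there.
- **Lid:** I pulled the bar up in small steps until the seal gave. The lid was at 0.118 rad (about 24 mm) before the last adjustment, and no reading showed more. It was still gripped and steady at 0.116 rad (about 24 mm) in the last check, within the accepted 0.05 to 0.15 rad.
- **Other items:** The step block, collet nut and wrench look unmoved in the last top picture.

**What didn't match:**
- **Lowering:** I tried to bring the lid down 3 mm towards 20 mm. The push back on the tool rose to 9 N, and afterwards the lid settled back to about 24 mm. I left it there because it was in range.
- **Pull force:** My readings peaked at about 8 N, below the stated 13 to 16 N. I read it only between moves, so I may have missed the peak.

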